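Load the fittings tray into the empty bay

TASK

Slide the red tray with its two brass fittings into the empty grey bay, panel end towards the robot, and push it fully home past the spring catches until its front panel sits flush against the bay. Don't ram it into the bay, keep both fittings standing in their pockets, leave everything else on the bench where it is, and let go.

Things in the scene. Friction and masses are not known exactly. Their poses are not given: they have to be found in the camera images.
- tray: Red metal parts tray on the bench, 260 g empty. Origin: underside, middle of the floor; z up; its -x end is the front panel, which stays outside the bay. Floor plate 5 mm thick, 170 (x) by 130 (y); its edges, y 55..65 mm on both sides, are the sliding flanges. Side walls (outer faces y +-55) and rear wall are 30 mm tall. A 5 mm steel bump on each side wall at x = -66 mm works with the catches.
- tray_fin (a point): Point in the middle of the tray's upright black grip fin, 52 mm straight above the tray's origin. The fin is 50 mm long (x), 10 thick (y), its top at z = 66 mm: pinch it across y to carry the tray level. Axes as the tray.
- tray_panel (a point): Middle of the outer (-x) face of the tray's red front panel, at tray x = -91, z = 22.5 mm. The panel is 148 wide (y), 45 tall, 6 thick; it is wider than the opening and ends against the bay's front edge. Axes as the tray.
- bay: The EMPTY grey bay, fixed to the bench, 150 wide, 180 deep, open towards its -x (the robot side). Origin on the bench. When the tray is fully home its origin lies 30 mm straight above the bay's origin, same axes. Side walls 70 mm tall, inner faces y = +-67 mm.
- bay_mouth (a point): Middle of the bay's front edge at ledge height: bay x = -85, y = 0, z = 30 mm. Here begin the two channels for the tray's flanges: they rest on ledges (top z = 30 mm) under steel lips (underside z = 38, |y| above 58 mm): play 2 mm each side, 3 mm in height, no lead-in.
- bay_bridge (a point): Middle of the top of the blue bridge over the bay: bay x = -20, z = 108 mm; it spans x = -50..10 mm, underside z = 102. Fin and fittings pass beneath it, fingers on the fin do not: the last 65 mm or so the tray must be pushed some other way, e.g. on its front panel.
- bay_catches (a point): Midpoint between the bay's two brass sprung catches (12 mm rollers in the side walls, bay x = -73.5, z = 51 mm). They resist the tray's side bumps from about 16 mm before home; pushing past takes 10 to 20 N, as friction varies (the arm must press on through it); then they hold the tray in.
- full_bay: The other bay, of the same make and size, fixed, already holding a green tray with two valves. It and the empty bay may stand either way round on the bench. Origin as the empty bay.
- union: Brass pipe union, standing upright in the tray's front pocket (near tray x = -52, y = 0), 42 mm diameter, 52 tall, about 140 g. Origin: centre of its foot, own z up. The pockets are about 52 mm square, edged by rims 10 mm or more above the tray floor (floor top z = 5 mm).
- valve: Brass valve with a blue handwheel, standing upright in the tray's rear pocket (near tray x = +52, y = 0), 44 mm diameter, 52 tall, about 140 g. Origin: centre of its foot, own z up.
- meter: Bystander: orange multimeter, 130 x 70 x 30 mm, lying flat; origin centre of its underside.
- wrench: Bystander: wrench, 170 mm long, lying flat in front of the bays; origin about its middle, on the bench.
- can: Bystander: paint can, 76 mm diameter, 100 tall; origin centre of its foot.
- bottle: Bystander: white bottle, 66 mm diameter, 170 tall; origin centre of its foot.
- tape: Bystander: roll of black tape, 100 mm diameter, 25 tall; origin centre of its foot.
- screwdriver: Bystander: screwdriver lying flat; origin on the bench under it.
- mug: Bystander: white mug, 80 mm diameter, 90 tall; origin centre of its foot.
Things that resemble listed ones, but are neither listed nor needed, are in the scene too. There is more than one size of the tray; the job needs the smaller.

How it is judged (in metres and radians):
At the end, for the whole second after the job is handed in: The tray sits in the empty bay's channels, level, its front panel within 4 mm of the bay's front edge (past the catches), at rest; both fittings stand upright in their own pockets (within 15 mm of the pocket centres) (x of tray in the frame of bay between -0.004 and 0.004 m and y of tray in the frame of bay between -0.005 and 0.005 m and z of tray in the frame of bay between 0.026 and 0.035 m and angle between the x axis of tray and the x axis of bay, either way round below 0.06 rad and angle between tray's own z axis and vertical below 0.05 rad and linear speed of each of tray, union, valve below 0.02 m/s and x of union in the frame of tray between -0.067 and -0.037 m and y of union in the frame of tray between -0.015 and 0.015 m and z of each of union, valve in the frame of tray below 0.012 m and angle between each of union, valve's own z axis and vertical below 0.15 rad and x of valve in the frame of tray between 0.037 and 0.067 m and y of valve in the frame of tray between -0.015 and 0.015 m); the robot touches nothing.
It fails at once if the tray is rammed into a bay (more than 100 N of contact force between them) (contact force between tray and bay above 100 N or contact force between tray and full_bay above 100 N).
It fails at once if another thing on the bench is moved by more than 30 mm (distance of any of meter, wrench, can, bottle, tape, screwdriver, mug from where it was at the start of the episode above 0.03 m).
It also fails if it takes over 64 s, if anything falls off the work surface, if the arm or the gripper's body presses on something with over 40 N, if the wrist force passes 120 N, or if a joint passes its speed limit or range.

ROBOT

A 6-joint arm with a two-finger parallel gripper is mounted at the origin on the work surface. World frame = base frame: x ahead of the robot, y to its left, z up, the work surface at z = 0. Lengths are in m, angles in degrees, forces in N, time in s.
With the tool pointing down it reaches from about 0.375 to 0.9 m from the base axis. Payload 3.1 kg.
Tool frame: the origin (TCP) lies on the centre line of the jaws, within the pads' length; the fingertips stand 14 mm ahead of it and the grasp point (between the pads) lies 5 mm behind it; z points along the fingers, y is the line along which they close (so a half turn about z gives the same grasp; the last joint's range is limited). The gripper opens to 85 mm and grips with 20 to 120 N. Pads are 22 mm wide; open, the fingers measure 114 mm over their backs; the gripper's body (76 mm by 85 mm) begins 54 mm behind the grasp point. The pads swing forward as they close: fully open they stand 13 mm farther back than shut.
Start: joints at [-84.082, 30.224, 82.088, -0, 67.689, -10.227], TCP at [0.174, -0.6, 0.245] pointing down, gripper open.
Joint ranges: [-176.69, 176.69], [-43.24, 126.21], [12.49, 139.97], [-82, 262], [0, 151.66], [-163.58, 163.58]. Speed limits (degrees/s): [159.86, 159.86, 180, 180, 180, 180].

INTERFACE

Orientations are given as [roll, pitch, yaw] about the fixed x, y, z axes, in that order (R = Rz(yaw) Ry(pitch) Rx(roll)).
In Python, from bench import env, eyes, regions_of gives the robot as it stands.
- The arm moves only by the tool play_rows, never from a script. Its argument "plan" is a list of rows, each an object of numbers: "claw": the closure in counts, from 0 (fully open) to 255 (shut); "tx", "ty", "tz": the shift along the world's x, y, z in cm; "roll": the turn about the world's z in rad. In form: [{"claw": .., "tx": .., "ty": .., "tz": .., "roll": ..}, ...]. A call has exactly 10 rows; each row is the pose to reach, as a shift and turn from the pose commanded when the call began; what a row does not reach only later rows make up. A row lasts 1/12 s, in which the tool goes at most 41.7 mm and 7.16 degrees, less where a joint would pass 70% of its speed; a pose out of reach is approached as far as the arm can. A call with a gripper value outside its range is refused whole. The fingers move at their own pace and stop on an object; "force" is the grip in N (left out, the last holds). Time passes only in rows, so rows that repeat a pose let the fingers close, or fill a call up. It gives the time, the measured TCP pose, the force, the opening and the grip force at its end, in the units of the state.
- env.read_state(): the state, without advancing time (a new reading comes with each control period).
- eyes.capture(name): name is "scene" or "top" or "wrist"; returns (picture, depth): 420x560x3 uint8, blue, green, red; 420x560 float32, m along the optical axis (not along the pixel's ray), 0 where there is no reading.
- eyes.camera_info(name): a dict with "camera_matrix" (3x3 intrinsics, pixels), "R" (3x3) and "t" (3): a world point X has camera coordinates R X + t; the wrist camera has in their place "tool_from_camera" (4x4, takes a point from camera to tool coordinates, whose origin is the TCP and whose axes are the flange's). Camera axes: x right, y down, z forward; pixel columns grow to the right and rows downward; lengths in m; the calibration is good to about 2 mm. A picture is of the moment at which its call begins: read the wrist's pose just before it. camera_info takes no time and is no camera call.
- env.sign_off(): hands the job in; it is judged then, once.
Trained networks look in the newest picture that a camera, given by its name, has taken for a name from the list of things; names that differ only in an ending like _2 or _b are one class to them, and where a whole thing is asked for, a point or a joint stands for the part that bears it (a point fixed in the world has none). Each returns a list of dicts, best first, with "confidence" (0 to 1); they miss things now and then, are a little off and sometimes report something else, mostly with a low value. They report only what shows in the picture. A call takes as long as a camera call. They do not tell look-alikes from the thing itself.
- regions_of(camera, target): "mask" (420x560 bool, what is visible of it) and "box" ([left, top, right, bottom] in pixels, round what is visible of it).
The state is a dict: "t": time; "joints": joint angles; "joint_velocities": joint speeds; "joint_torque": joint torques, N m; "tool_pos": TCP position; "tcp_rot": TCP orientation; "contact_force": force on the tool from outside, world axes, zero at the start; "wrist_torque": the same for the moment, N m; "finger_gap": finger opening in m; "gripper_force": force on a finger pad.
Only numpy, scipy, OpenCV 4.12 (cv2) and the standard library are available. Lean on these libraries where they do the work, as an engineer would, in place of code of your own. Each camera call takes 0.05 s, during which the arm holds its last target. There are 200 camera calls.

## Working session

There is one attempt and no reset: what is moved stays moved. The work goes in short steps, Python scripts to look and compute and a tool call to move; the robot and the scene stay as the last step left them, time stands still between calls to the robot, and variables do not carry over. Pictures are saved under pics/ and viewed, at most 10 in all, crops included, and the job is handed in when it is done.

Besides the shell and the picture viewer there is one more tool, called after "Emit:" by a JSON object that holds its "op" and its "data", one argument or row to a line. play_rows: Moves the arm, as the interface text tells. Its arguments: {"type":"object","properties":{"plan":{"type":"array"},"force":{"type":"number"}},"required":["plan"]}

```bash
mkdir -p pics; ls
python3 - <<'E'
from bench import env, eyes, regions_of
import cv2,numpy as np
print(env.read_state())
for c in ["scene","top"]:
    p,d=eyes.capture(c); cv2.imwrite(f"pics/{c}0.png",p); np.save(f"{c}_d.npy",d)
    i=eyes.camera_info(c); print(c,i)
    for t in ["tray","bay","full_bay","tray_fin","union","valve","bay_bridge"]:
        for r in regions_of(c,t): print(c,t,round(r["confidence"],2),r["box"],int(r["mask"].sum()))
E
```

```text
pics
{'t': 0.0, 'joints': array([-8.40841631e+01,  3.02768031e+01,  8.21555364e+01,  4.48442839e-06,
        6.76880999e+01, -1.02268216e+01]), 'joint_velocities': array([-0.04089746, -0.0027123 ,  0.01317232,  0.01249066,  0.06123451,
       -0.11595494]), 'joint_torque': array([-4.73640557e-04, -4.42357671e+01, -1.78026956e+01, -3.02633362e-04,
        8.34494946e-03, -1.46095040e-06]), 'tool_pos': array([ 0.17373179, -0.59967066,  0.24436148]), 'tcp_rot': array([-1.79881475e+02, -2.13875248e-02,  1.61426347e+01]), 'contact_force': array([-0.41369886, -0.20701753, -1.37953229]), 'wrist_torque': array([-0.01320948, -0.03613405,  0.01982773]), 'gripper_force': 0.0, 'finger_gap': 0.08528190006724214}
scene {'camera_matrix': array([[444.15633358,   0.        , 270.45932682],
       [  0.        , 444.15633358, 208.12019504],
       [  0.        ,   0.        ,   1.        ]]), 'R': array([[-0.11518677,  0.99331316, -0.00780809],
       [ 0.61816096,  0.06552592, -0.78331564],
       [-0.7775661 , -0.09505425, -0.62157513]]), 't': array([ 0.02763321, -0.21405786,  1.7458681 ])}
scene tr
[... 689 characters left out ...]
R': array([[-0.00289636, -0.99997823,  0.00592926],
       [-0.99874871,  0.00259667, -0.04994258],
       [ 0.0499261 , -0.00606649, -0.99873449]]), 't': array([-0.00790654,  0.48205407,  1.44230436])}
top tray 0.82 [151.4, 259.6, 226.3, 324.3] 2859
top tray 0.72 [183.0, 187.9, 233.1, 247.9] 1342
top tray 0.41 [375.3, 148.0, 400.7, 173.4] 477
top bay 0.67 [242.1, 131.8, 290.6, 183.2] 2024
top full_bay 0.78 [305.0, 136.6, 350.2, 189.2] 2123
top full_bay 0.5 [244.8, 133.1, 287.3, 183.7] 2023
top tray_fin 0.97 [150.5, 264.0, 232.2, 326.8] 2976
top tray_fin 0.64 [179.7, 191.6, 229.7, 245.5] 1396
top valve 0.4 [195.7, 199.6, 202.1, 209.9] 124
top bay_bridge 0.79 [245.3, 133.4, 285.2, 184.9] 1936
```

Run:
```python
import cv2
a=cv2.imread("pics/top0.png"); b=cv2.imread("pics/scene0.png")
cv2.imwrite("pics/topc.png",cv2.resize(a[110:335,130:430],None,fx=2.66,fy=2.66,interpolation=cv2.INTER_CUBIC))
```

```text
(no output)
```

View pics/topc.png

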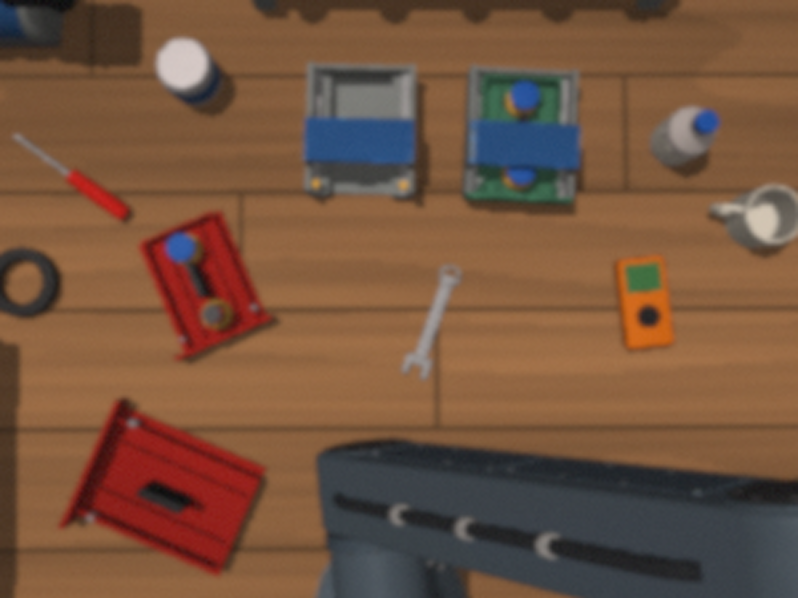

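View pics/scene0.png

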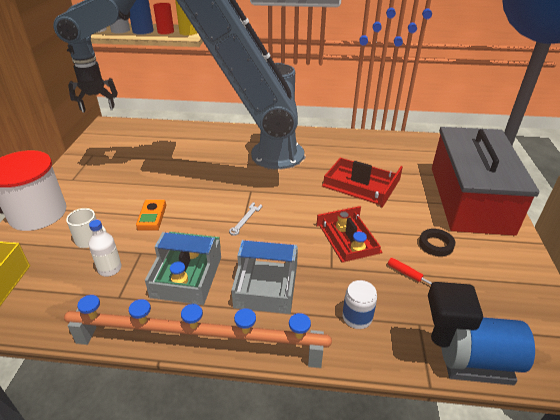

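The top view shows the small red tray with both fittings at about pixel (205,220) and its panel towards the robot. The big look-alike is at (190,290). The empty bay is at (265,158), with its catches towards the robot, and the full one is at (327,160). Next I'll get coarse poses from depth.

```bash
cat > h.py <<'E'
from bench import env, eyes, regions_of
import cv2,numpy as np
from scipy.spatial.transform import Rotation as Ro
def cloud(c,name=None):
    s=env.read_state(); p,d=eyes.capture(c); i=eyes.camera_info(c); K=i["camera_matrix"]
    if name: cv2.imwrite(f"pics/{name}.png",p)
    v,u=np.mgrid[0:420,0:560]
    P=np.stack([(u-K[0,2])/K[0,0]*d,(v-K[1,2])/K[1,1]*d,d],-1)
    if c=="wrist":
        T=i["tool_from_camera"]; P=P@T[:3,:3].T+T[:3,3]
        W=P@Ro.from_euler("xyz",s["tcp_rot"],degrees=True).as_matrix().T+s["tool_pos"]
    else: W=(P-i["t"])@i["R"]
    W[d<=0]=np.nan
    return p,W
def hsv(p): return [x.astype(int) for x in cv2.split(cv2.cvtColor(p,cv2.COLOR_BGR2HSV))]
def rect(X): 
    return cv2.minAreaRect((X[:,:2]*1000).astype(np.float32))
def near(W,x,y,rx,ry): return (abs(W[...,0]-x)<rx)&(abs(W[...,1]-y)<ry)
E
python3 - <<'E'
from h import *
p,W=cloud("top"); H,S,V=hsv(p)
for u,v in [(205,220),(265,145),(265,163),(284,180),(250,180)]: print(u,v,W[v,u].round(3))
red=((H<8)|(H>172))&(S>120)&(V>60)
m=red&near(W,*W[220,205,:2],.14,.14)
q=W[m]; lo=q[q[:,2]<.02]; print("tray rect",rect(q),len(q), np.nanpercentile(q,[1,99],axis=0).round(3))
c=W[163,265,:2]
blue=(H>100)&(H<120)&(S>120)&(W[...,2]>.09)&near(W,*c,.15,.1)
q=W[blue]; print("bridge",rect(q),len(q),q.mean(0))
i=eyes.camera_info("wrist"); print(i)
E
```

```text
205 220 [0.446 0.26  0.067]
265 145 [0.738 0.041 0.004]
265 163 [0.649 0.038 0.107]
284 180 [ 0.592 -0.031  0.075]
250 180 [0.598 0.097 0.033]
tray rect ((496.0303955078125, 284.9892578125), (257.2997741699219, 142.31288146972656), 25.979555130004883) 1331 [[ 0.363  0.18  -0.002]
 [ 0.575  0.392  0.05 ]]
bridge ((650.8982543945312, 39.92810821533203), (140.77110290527344, 56.10671615600586), 89.29703521728516) 607 [0.65061309 0.0388473  0.10852566]
{'camera_matrix': array([[309.45037307,   0.        , 279.03658278],
       [  0.        , 309.45037307, 213.0253677 ],
       [  0.        ,   0.        ,   1.        ]]), 'tool_from_camera': array([[-8.00911649e-05, -9.50676721e-01, -3.10183438e-01,
         8.03467846e-02],
       [ 9.99999982e-01, -2.21558345e-05, -1.90300706e-04,
        -1.07640082e-03],
       [ 1.74042078e-04, -3.10183448e-01,  9.50676705e-01,
        -1.29349608e-01],
       [ 0.00000000e+00,  0.00000000e+00,  0.00000000e+00,
         1.00000000e+00]])}
```

Emit:
{"op": "play_rows", "data": {
  "plan": [
    {"tx": 2.8,"ty": 3,"tz": 0.5,"roll": -0.03,"claw": 0},
    {"tx": 5.6,"ty": 6,"tz": 1,"roll": -0.06,"claw": 0},
    {"tx": 8.4,"ty": 9,"tz": 1.5,"roll": -0.09,"claw": 0},
    {"tx": 11.2,"ty": 12,"tz": 2,"roll": -0.12,"claw": 0},
    {"tx": 14,"ty": 15,"tz": 2.5,"roll": -0.15,"claw": 0},
    {"tx": 16.8,"ty": 18,"tz": 3,"roll": -0.18,"claw": 0},
    {"tx": 19.6,"ty": 21,"tz": 3.5,"roll": -0.21,"claw": 0},
    {"tx": 22.4,"ty": 24,"tz": 4,"roll": -0.24,"claw": 0},
    {"tx": 25.2,"ty": 27,"tz": 4.5,"roll": -0.26,"claw": 0},
    {"tx": 28,"ty": 30,"tz": 5,"roll": -0.282,"claw": 0}
  ]
}}

```text
t: 1.68
tool_pos: [0.4549, -0.2986, 0.2958]
tcp_rot: [180.0, -0.0, -0.1]
contact_force: [0.7, -0.8, -0.4]
finger_gap: 0.085
gripper_force: 0.0
```

Emit:
{"op": "play_rows", "data": {
  "plan": [
    {"tx": 1.5,"ty": 3.5,"tz": 0,"roll": 0,"claw": 0},
    {"tx": 3,"ty": 7.5,"tz": 0,"roll": 0,"claw": 0},
    {"tx": 4.5,"ty": 11.3,"tz": 0,"roll": 0,"claw": 0},
    {"tx": 6,"ty": 15.1,"tz": 0,"roll": 0,"claw": 0},
    {"tx": 7.5,"ty": 18.9,"tz": 0,"roll": 0,"claw": 0},
    {"tx": 9,"ty": 22.6,"tz": 0,"roll": 0,"claw": 0},
    {"tx": 10.5,"ty": 26.4,"tz": 0,"roll": 0,"claw": 0},
    {"tx": 12,"ty": 30.2,"tz": 0,"roll": 0,"claw": 0},
    {"tx": 13.5,"ty": 33,"tz": 0,"roll": 0,"claw": 0},
    {"tx": 13.5,"ty": 34,"tz": 0,"roll": 0,"claw": 0}
  ]
}}

```text
t: 2.52
tool_pos: [0.591, 0.0439, 0.2955]
tcp_rot: [-179.9, -0.2, 0.2]
contact_force: [0.4, -0.6, 0.6]
finger_gap: 0.0853
gripper_force: 0.0
```

Run:
```python
from h import *
p,W=cloud("wrist","bay1"); H,S,V=hsv(p)
np.save("bayW.npy",W); np.save("bayP.npy",p)
s=env.read_state(); print(s["t"],s["tool_pos"],s["tcp_rot"],s["joints"])
z=W[...,2]
blue=(H>100)&(H<125)&(S>120)&(z>.09)&near(W,.65,.04,.08,.09)
q=W[blue]; print("bridge",rect(q),len(q),q.mean(0))
```

```text
2.5667 [0.58947934 0.0439354  0.29524718] [-1.79903730e+02 -4.00660546e-02  2.57267301e-01] [-6.60966434 24.53708073 83.73433353  0.10571601 71.70034657 83.099866  ]
bridge ((653.8555908203125, 45.04145431518555), (140.7673797607422, 59.60920333862305), 88.651123046875) 8485 [0.65471548 0.04307328 0.10887436]
```

View pics/bay1.png

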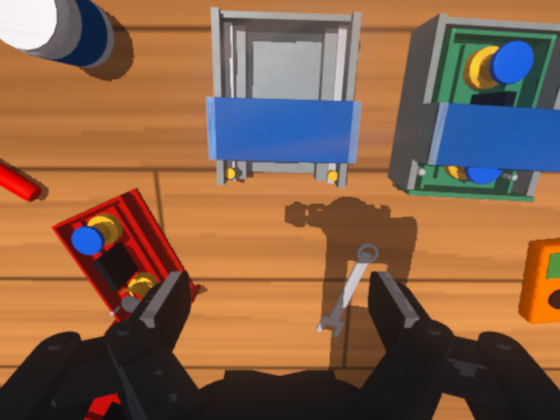

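The wrist view shows the empty bay at (285,100) with its brass catches at (232,173) and (333,176) facing the robot. The tray is at lower left. I'll re-measure at rest.

Run:
```python
from h import *
for k in range(2):
    p,W=cloud("wrist"); H,S,V=hsv(p); z=W[...,2]
    s=env.read_state(); print(s["tool_pos"],s["tcp_rot"])
    n=near(W,.66,.04,.13,.11)
    blue=(H>100)&(H<125)&(S>120)&(z>.09)&n
    q=W[blue]; print("bridge",rect(q),q.mean(0))
    # bridge edges: line fit along columns
    for side in (0,1):
        pts=[]
        for u in range(225,345,3):
            r=np.where(blue[:,u])[0]
            if len(r)>20: pts.append(W[r[0] if side else r[-1],u])
        pts=np.array(pts); f=np.polyfit(pts[:,1],pts[:,0],1); print("edge",f, np.polyval(f,.043), "yaw",-np.degrees(np.arctan(f[0])))
    wall=(abs(z-.07)<.004)&(S<70)&n; q=W[wall]; print("walls",rect(q),len(q))
    for sgn in (1,-1):
        g=q[(sgn*(q[:,1]-.043)>.05)&(abs(q[:,0]-.67)<.08)]; f=np.polyfit(g[:,0],g[:,1],1); print(len(g),f,np.polyval(f,.67),np.percentile(g[:,1]-f[0]*(g[:,0]-.67),[2,98]))
    cat=(H>15)&(H<35)&(S>140)&(z>.03)&near(W,.6,.04,.04,.1)
    nn,l,st,ce=cv2.connectedComponentsWithStats(cat.astype(np.uint8))
    for j in range(1,nn):
        if st[j,4]>15: print("catch",st[j,4],W[l==j].mean(0))
    # tray coarse
    red=((H<8)|(H>172))&(S>120)&(V>60)&near(W,.45,.26,.15,.13); q=W[red]; 
    f=(V<60)&(z>.055)&(z<.075)&near(W,.46,.25,.08,.07); q2=W[f]; print("fin",len(q2),rect(q2) if len(q2) else 0)
```

```text
[0.5886994  0.04167396 0.29511388] [-1.79999725e+02  3.08458839e-02  2.06219217e-01]
bridge ((653.8639526367188, 41.824642181396484), (147.22012329101562, 59.485504150390625), 88.65542602539062) [0.65506083 0.04043161 0.10886789]
edge [0.02629952 0.62370848] 0.6248393565533203 yaw -1.5065044992367498
edge [0.02202152 0.68211379] 0.6830607129763245 yaw -1.2615364733325027
walls ((679.416015625, 41.092613220214844), (150.13766479492188, 178.39952087402344), 88.8324203491211) 1882
765 [-0.0224628   0.12680538] 0.11175530101671782 [0.10796961 0.11600423]
743 [-0.02110408 -0.01519822] -0.029337950745035743 [-0.03347796 -0.02572773]
catch 88 [0.60235519 0.10435838 0.05665052]
catch 84 [ 0.59962983 -0.01872036  0.05652218]
fin 479 ((450.1944274902344, 261.2117614746094), (88.31329345703125, 15.114563941955566), 28.85689926147461)
[0.58835935 0.04007358 0.29508581] [1.79959586e+02 5.43484499e-02 1.00847899e-01]
bridge ((653.87744140625, 40.677406311035156), (144.50572204589844, 59.374576568603516), 88.64041137695312) [0.65497473 0.04066275 0.10889821]
edge [0.02725321 0.62368005] 0.6248519330374944 yaw -1.5611072218961517
edge [0.02191104 0.68213839] 0.6830805661275082 yaw -1.2552093883968902
walls ((679.3577270507812, 41.03928756713867), (150.1043701171875, 178.48890686035156), 88.6932373046875) 1892
768 [-0.02338434  0.12735913] 0.11169162078294308 [0.10792464 0.11595481]
754 [-0.02161376 -0.01496244] -0.02944365819877064 [-0.03360458 -0.02581734]
catch 88 [0.60240711 0.10471334 0.05672105]
catch 85 [ 0.59977845 -0.01875779  0.05654548]
fin 479 ((455.4016418457031, 260.6490478515625), (94.68838500976562, 21.2855167388916), 31.364238739013672)
```

Emit:
{"op": "play_rows", "data": {
  "plan": [
    {"tx": -1.5,"ty": 2.5,"tz": 0,"roll": 0.05,"claw": 0},
    {"tx": -3.3,"ty": 5.3,"tz": 0,"roll": 0.1,"claw": 0},
    {"tx": -5.1,"ty": 8.1,"tz": 0,"roll": 0.16,"claw": 0},
    {"tx": -6.9,"ty": 10.9,"tz": 0,"roll": 0.22,"claw": 0},
    {"tx": -8.7,"ty": 13.7,"tz": -0.5,"roll": 0.28,"claw": 0},
    {"tx": -10.5,"ty": 16.5,"tz": -1,"roll": 0.34,"claw": 0},
    {"tx": -12.3,"ty": 19.3,"tz": -1.5,"roll": 0.4,"claw": 0},
    {"tx": -14,"ty": 22,"tz": -2,"roll": 0.42,"claw": 0},
    {"tx": -14,"ty": 22,"tz": -2,"roll": 0.42,"claw": 0},
    {"tx": -14,"ty": 22,"tz": -2,"roll": 0.42,"claw": 0}
  ]
}}

```text
t: 3.5
tool_pos: [0.448, 0.259, 0.2753]
tcp_rot: [180.0, 0.1, 24.1]
contact_force: [0.2, 0.3, 1.4]
finger_gap: 0.0856
gripper_force: 0.0
```

Run:
```python
from h import *
cloud("wrist");cloud("wrist")
p,W=cloud("wrist","tray1"); H,S,V=hsv(p); z=W[...,2]
s=env.read_state(); print(s["t"],s["tool_pos"],s["tcp_rot"])
np.save("W.npy",W)
red=((H<8)|(H>172))&(S>120)&(V>60)&near(W,.46,.26,.16,.15); q=W[red]; print("red",rect(q),len(q))
f=(S<120)&(V<70)&(z>.058)&(z<.072)&near(W,.46,.25,.09,.09); 
nn,l,st,ce=cv2.connectedComponentsWithStats(f.astype(np.uint8))
for j in range(1,nn):
    if st[j,4]>50: print("fin",st[j],rect(W[l==j]),W[l==j].mean(0))
for h in [(.03,.004),(.045,.004),(.005,.003)]:
    m=red&(abs(z-h[0])<h[1]); print(h,m.sum(),rect(W[m]))
```

```text
3.65 [0.4500124  0.25810176 0.2756725 ] [ 1.79952659e+02 -5.44818446e-02  2.39094548e+01]
red ((459.82672119140625, 285.902587890625), (298.6427917480469, 222.613525390625), 5.938755512237549) 14191
fin [272 163   7  27 180] ((459.70794677734375, 268.3623352050781), (29.204017639160156, 6.736083507537842), 23.5654296875) [0.45964415 0.26833113 0.06688322]
(0.03, 0.004) 1937 ((475.4237976074219, 340.66595458984375), (267.84405517578125, 241.85455322265625), 29.334177017211914)
(0.045, 0.004) 576 ((409.5544128417969, 303.0207214355469), (119.90567779541016, 240.89659118652344), 28.55409049987793)
(0.005, 0.003) 8321 ((440.5510559082031, 316.1319274902344), (182.87986755371094, 246.30972290039062), 28.599300384521484)
```

View pics/tray1.png

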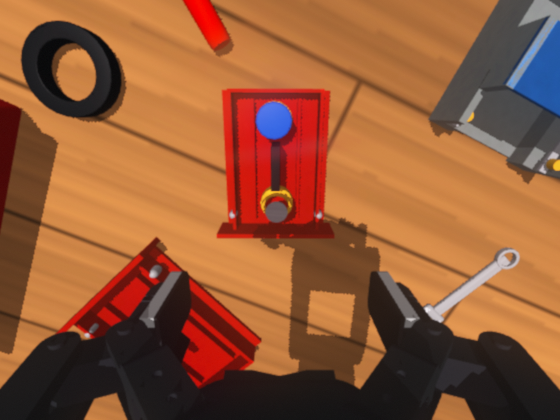

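The small tray fills pixels (217..334, 88..238), almost square to the tool. The fin is at (276,165). I'll restrict the fit to that region.

Run:
```python
from h import *
p,W=cloud("wrist"); H,S,V=hsv(p); z=W[...,2].copy()
roi=np.zeros(z.shape,bool); roi[80:245,205:345]=1
red=((H<8)|(H>172))&(S>120)&(V>40)&roi
fin=(S<120)&(V<70)&(z>.05)&(z<.075)&roi; fin[:, :265]=0; fin[:,288:]=0; fin[196:]=0
Y=np.radians(23.5)
for n,m in [("wall30",red&(abs(z-.03)<.004)),("flange",red&(abs(z-.005)<.004)),("panel",red&(abs(z-.045)<.003)),("all",red),("fin",fin)]:
    q=W[m]; print(n,m.sum(),rect(q))
    # side extents in 2D by minimal area at best yaw
m=red&(abs(z-.03)<.004); q=W[m]
c,s=np.cos(Y),np.sin(Y); R=np.array([[c,s],[-s,c]])
for n,m in [("wall30",red&(abs(z-.03)<.004)),("panel",red&(abs(z-.045)<.004)),("fin",fin),("flange",red&(abs(z-.005)<.004))]:
    g=(W[m][:,:2]-[.46,.268])@R.T*1000; print(n,np.percentile(g,[0.5,2,50,98,99.5],axis=0).round(1).tolist())
    if n=="wall30":
        for sg in (1,-1):
            k=g[(sg*g[:,1]>48)&(g[:,0]<75)]; print("slope deg",np.degrees(np.arctan(np.polyfit(k[:,0],k[:,1],1)[0])),k[:,1].mean(),len(k))
    if n=="panel": print("panel slope",np.degrees(np.arctan(np.polyfit(g[:,1],g[:,0],1)[0])))
f=W[fin]; print(f.mean(0))
s=env.read_state(); print(s["tool_pos"],s["tcp_rot"])
```

```text
wall30 1723 ((466.19049072265625, 271.125), (170.89683532714844, 145.8874969482422), 23.71470832824707)
flange 8467 ((467.24078369140625, 271.36749267578125), (172.8916015625, 146.36343383789062), 23.703411102294922)
panel 531 ((411.98883056640625, 231.53594970703125), (122.5537338256836, 136.06167602539062), 79.43618774414062)
all 13109 ((464.72265625, 269.2761535644531), (175.11468505859375, 146.5077362060547), 23.2326602935791)
fin 183 ((459.9821472167969, 268.3006591796875), (29.735572814941406, 6.741753101348877), 23.50717544555664)
wall30 [[-78.3, -67.9], [-78.2, -57.0], [25.2, 1.0], [92.0, 55.7], [92.3, 68.7]]
slope deg -1.2436434312910614 53.446104045560915 521
slope deg 1.5211162334228998 -53.493222387743415 512
panel [[-82.9, -72.4], [-82.6, -70.2], [-79.2, -4.7], [-77.2, 70.4], [-64.0, 72.8]]
panel slope 0.12695430943998412
fin [[-14.7, -3.1], [-14.4, -3.1], [0.2, 0.3], [14.1, 3.6], [14.7, 3.7]]
flange [[-77.9, -64.3], [-76.7, -63.0], [12.0, -5.8], [87.3, 63.7], [90.2, 65.0]]
[0.45987436 0.26825744 0.06692781]
[0.45006647 0.25814231 0.27564554] [ 1.79964719e+02 -5.13315140e-02  2.38949534e+01]
```

Emit:
{"op": "play_rows", "data": {
  "plan": [
    {"tx": 0.4,"ty": 0.3,"tz": -2.5,"roll": -0.005,"claw": 0},
    {"tx": 0.8,"ty": 0.6,"tz": -5.5,"roll": -0.005,"claw": 0},
    {"tx": 1.2,"ty": 0.9,"tz": -9,"roll": -0.005,"claw": 0},
    {"tx": 1.7,"ty": 1.2,"tz": -12,"roll": -0.005,"claw": 0},
    {"tx": 1.7,"ty": 1.2,"tz": -15,"roll": -0.005,"claw": 0},
    {"tx": 1.7,"ty": 1.2,"tz": -17.5,"roll": -0.005,"claw": 0},
    {"tx": 1.7,"ty": 1.2,"tz": -19.5,"roll": -0.005,"claw": 0},
    {"tx": 1.7,"ty": 1.2,"tz": -21,"roll": -0.005,"claw": 0},
    {"tx": 1.7,"ty": 1.2,"tz": -22,"roll": -0.005,"claw": 0},
    {"tx": 1.7,"ty": 1.2,"tz": -22.5,"roll": -0.005,"claw": 0}
  ]
}}

```text
t: 4.53
tool_pos: [0.4662, 0.2705, 0.049]
tcp_rot: [-180.0, 0.1, 23.7]
contact_force: [0.5, -0.2, -0.2]
finger_gap: 0.0856
gripper_force: 0.0
```

Emit:
{"op": "play_rows", "data": {
  "plan": [
    {"claw": 60,"tx": 0,"ty": 0,"tz": 0,"roll": 0},
    {"claw": 100,"tx": 0,"ty": 0,"tz": 0,"roll": 0},
    {"claw": 130,"tx": 0,"ty": 0,"tz": 0,"roll": 0},
    {"claw": 160,"tx": 0,"ty": 0,"tz": 0,"roll": 0},
    {"claw": 180,"tx": 0,"ty": 0,"tz": 0,"roll": 0},
    {"claw": 200,"tx": 0,"ty": 0,"tz": 0,"roll": 0},
    {"claw": 215,"tx": 0,"ty": 0,"tz": 0,"roll": 0},
    {"claw": 230,"tx": 0,"ty": 0,"tz": 0,"roll": 0},
    {"claw": 255,"tx": 0,"ty": 0,"tz": 0,"roll": 0},
    {"claw": 255,"tx": 0,"ty": 0,"tz": 0,"roll": 0}
  ],
  "force": 60
}}

```text
t: 5.37
tool_pos: [0.4662, 0.2715, 0.0509]
tcp_rot: [180.0, -0.0, 23.8]
contact_force: [0.4, -2.2, 6.5]
finger_gap: 0.0093
gripper_force: 59.1
```

Emit:
{"op": "play_rows", "data": {
  "plan": [
    {"claw": 255,"tx": 0,"ty": 0,"tz": 0.1,"roll": 0},
    {"claw": 255,"tx": 0,"ty": 0,"tz": 0.4,"roll": 0},
    {"claw": 255,"tx": 0,"ty": 0,"tz": 0.9,"roll": 0},
    {"claw": 255,"tx": 0,"ty": 0,"tz": 1.6,"roll": 0},
    {"claw": 255,"tx": 0,"ty": 0,"tz": 2.5,"roll": 0},
    {"claw": 255,"tx": 0,"ty": 0,"tz": 3.4,"roll": 0},
    {"claw": 255,"tx": 0,"ty": 0,"tz": 4.2,"roll": 0},
    {"claw": 255,"tx": 0,"ty": 0,"tz": 4.7,"roll": 0},
    {"claw": 255,"tx": 0,"ty": 0,"tz": 4.9,"roll": 0},
    {"claw": 255,"tx": 0,"ty": 0,"tz": 5,"roll": 0}
  ]
}}

```text
t: 6.2
tool_pos: [0.4661, 0.2718, 0.1011]
tcp_rot: [180.0, -0.1, 23.8]
contact_force: [0.6, -0.5, -5.3]
finger_gap: 0.009
gripper_force: 58.4
```

Emit:
{"op": "play_rows", "data": {
  "plan": [
    {"claw": 255,"tx": 0,"ty": -0.2,"tz": 0,"roll": -0.005},
    {"claw": 255,"tx": 0.1,"ty": -0.7,"tz": 0,"roll": -0.015},
    {"claw": 255,"tx": 0.2,"ty": -1.5,"tz": 0,"roll": -0.03},
    {"claw": 255,"tx": 0.3,"ty": -2.6,"tz": 0,"roll": -0.05},
    {"claw": 255,"tx": 0.4,"ty": -3.9,"tz": 0,"roll": -0.075},
    {"claw": 255,"tx": 0.5,"ty": -5.3,"tz": 0,"roll": -0.1},
    {"claw": 255,"tx": 0.65,"ty": -6.8,"tz": 0,"roll": -0.13},
    {"claw": 255,"tx": 0.8,"ty": -8.3,"tz": 0,"roll": -0.16},
    {"claw": 255,"tx": 0.95,"ty": -9.8,"tz": 0,"roll": -0.19},
    {"claw": 255,"tx": 1.1,"ty": -11.3,"tz": 0,"roll": -0.22}
  ]
}}

```text
t: 7.03
tool_pos: [0.4767, 0.1566, 0.1002]
tcp_rot: [180.0, 0.0, 10.9]
contact_force: [-0.2, 0.1, -5.0]
finger_gap: 0.0091
gripper_force: 58.4
```

Emit:
{"op": "play_rows", "data": {
  "plan": [
    {"claw": 255,"tx": 0.15,"ty": -1.5,"tz": 0,"roll": -0.03},
    {"claw": 255,"tx": 0.3,"ty": -3,"tz": 0,"roll": -0.06},
    {"claw": 255,"tx": 0.45,"ty": -4.5,"tz": 0,"roll": -0.09},
    {"claw": 255,"tx": 0.6,"ty": -6,"tz": 0,"roll": -0.12},
    {"claw": 255,"tx": 0.75,"ty": -7.4,"tz": 0,"roll": -0.145},
    {"claw": 255,"tx": 0.9,"ty": -8.7,"tz": 0,"roll": -0.17},
    {"claw": 255,"tx": 1,"ty": -9.8,"tz": 0,"roll": -0.19},
    {"claw": 255,"tx": 1.1,"ty": -10.6,"tz": 0,"roll": -0.205},
    {"claw": 255,"tx": 1.2,"ty": -11.1,"tz": 0,"roll": -0.213},
    {"claw": 255,"tx": 1.2,"ty": -11.3,"tz": 0,"roll": -0.2155}
  ]
}}

```text
t: 7.87
tool_pos: [0.4892, 0.0446, 0.1003]
tcp_rot: [180.0, -0.0, -1.3]
contact_force: [0.5, 0.4, -5.9]
finger_gap: 0.0093
gripper_force: 58.6
```

Run:
```python
from h import *
cloud("wrist");cloud("wrist")
p,W=cloud("wrist","pre"); np.save("W.npy",W)
s=env.read_state(); print(s["t"],s["tool_pos"],s["tcp_rot"],s["finger_gap"],s["contact_force"])
```

```text
8.0167 [0.48861381 0.04587939 0.10028388] [-1.79986427e+02  2.03368354e-02 -1.18614866e+00] 0.008949371749238658 [ 0.46929246  0.02302671 -5.97995954]
```

View pics/pre.png

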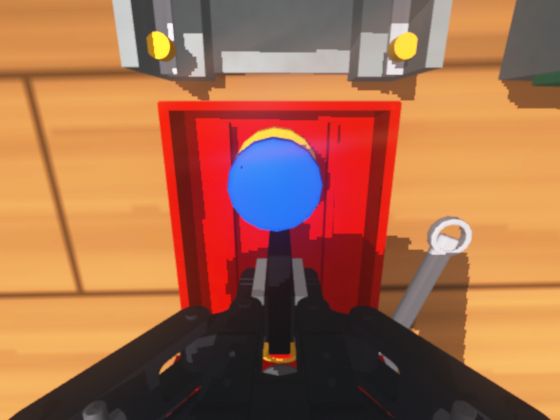

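The tray hangs in front of the bay: its rear edge is at v≈103, u 160..400, and the bay mouth is at v≈75 with catches at (160,45) and (405,45). Next I'll measure the tray against the bay in this view.

```bash
cat > m.py <<'E'
from h import *
a=np.radians(-1.25); X=np.array([np.cos(a),np.sin(a)]); Y=np.array([-X[1],X[0]]); O=np.array([.674,.041])
for k in range(2):
    p,W=cloud("wrist"); H,S,V=hsv(p); z=W[...,2]
    b=np.stack([(W[...,:2]-O)@X,(W[...,:2]-O)@Y],-1)*1000
    red=((H<8)|(H>172))&(S>120)&(V>40)&(abs(b[...,1])<90)
    top=red&(z>np.nanpercentile(z[red&(b[...,0]<-60)],50)+.018)
    q=b[top]; zt=z[top]
    print("tray top z",np.median(zt),"n",top.sum(),"max x",np.percentile(q[:,0],[90,99]))
    rear=[q[:,0]>np.percentile(q[:,0],99)-6]; r=q[tuple(rear)]
    print(" rear y ext",np.percentile(r[:,1],[0.5,99.5]), "rear slope deg",np.degrees(np.arctan(np.polyfit(r[:,1],r[:,0],1)[0])))
    for u0 in ((np.median(q[:,0])),): 
        for sg in (1,-1):
            w=q[(sg*q[:,1]>50)&(sg*q[:,1]<58)&(q[:,0]<np.percentile(q[:,0],99)-8)]
            if len(w)>20: f=np.polyfit(w[:,0],w[:,1],1); print(" side",sg,len(w),w[:,1].mean(),"yaw rel",np.degrees(np.arctan(f[0])),w[:,0].min(),w[:,0].max())
    n=(S<80)&(b[...,0]>-95)&(b[...,0]<0)&(abs(b[...,1])<90)
    for sg in (1,-1):
        w=n&(abs(z-.07)<.004)&(sg*b[...,1]>60); g=b[w]; print(" baywall",sg,w.sum(),np.percentile(g[:,1],[1,50,99]).round(1),"front x",np.percentile(g[:,0],1).round(1),"slope",np.degrees(np.arctan(np.polyfit(g[:,0],g[:,1],1)[0])).round(2))
    cat=(H>15)&(H<35)&(S>140)&(z>.03)&(abs(b[...,0]+73)<20)&(abs(b[...,1])>40)&(abs(b[...,1])<85)
    for sg in (1,-1): g=cat&(sg*b[...,1]>0); print(" catch",b[g].mean(0),z[g].mean())
    s=env.read_state(); print(((s["tool_pos"][:2]-O)@X)*1000,((s["tool_pos"][:2]-O)@Y)*1000,s["tool_pos"][2],s["tcp_rot"])
E
python3 m.py
```

```text
tray top z 0.07994724059043457 n 7502 max x [-101.93241081 -100.6690768 ]
 rear y ext [-52.71692969  56.64208501] rear slope deg -0.05594491162448528
 side 1 2270 54.202601835588936 yaw rel 0.06442194954897419 -272.0880406373564 -108.67463523905195
 side -1 1179 -51.60046254285723 yaw rel 0.24410160131807654 -271.71161748521814 -108.89911950091124
 baywall 1 1483 [66.9 70.3 75.3] front x -85.2 slope -0.04
 baywall -1 1477 [-74.5 -69.6 -66.1] front x -85.4 slope 0.17
 catch [-74.00360072  61.39303227] 0.05634415391646443
 catch [-74.27782216 -60.41439869] 0.05629777674387239
-185.49641741722647 1.044928490704 0.10027792228953365 [-1.79986998e+02  2.20451265e-02 -1.16235779e+00]
tray top z 0.07996114766833856 n 7471 max x [-101.96093319 -100.7067422 ]
 rear y ext [-52.3850021   56.83377463] rear slope deg -0.08034019601981311
 side 1 2251 54.43287073961734 yaw rel 0.12063704447942733 -271.5398812847048 -108.71203918875972
 side -1 1080 -51.5012747764186 yaw rel 0.2412641686803055 -271.9000273959532 -108.92220267917317
 baywall 1 1483 [66.8 70.2 75.4] front x -85.2 slope -0.21
 baywall -1 1475 [-74.6 -69.6 -66.2] front x -85.4 slope 0.15
 catch [-73.95518791  61.43483305] 0.05621744396832537
 catch [-74.27786684 -60.47406852] 0.056190580121281176
-185.52288931527158 1.1996628960900395 0.1002739536327572 [-1.79988214e+02  2.20603843e-02 -1.13959073e+00]
```

Run:
```python
from h import *
a=np.radians(-1.25); X=np.array([np.cos(a),np.sin(a)]); Y=np.array([-X[1],X[0]]); O=np.array([.674,.041])
p,W=cloud("wrist"); H,S,V=hsv(p); z=W[...,2]
b=np.stack([(W[...,:2]-O)@X,(W[...,:2]-O)@Y],-1)
red=((H<8)|(H>172))&(S>120)&(V>40)&(abs(b[...,1])<.058)&(abs(z-.08)<.004)&(b[...,0]>-.27)
q=b[red]; A=np.c_[q,np.ones(len(q))]; f=np.linalg.lstsq(A,z[red],rcond=None)[0]
print("tilt deg x,y",np.degrees(f[:2]),"z at centre",f@[-.185,0,1],"rear",f@[-.1,0,1])
n=(S<80)&(b[...,0]>-.09)&(b[...,0]<-.055)&(abs(z-.07)<.006)&(abs(b[...,1])>.066)&(abs(b[...,1])<.076)
for sg in (1,-1): print("bay top z",np.median(z[n&(sg*b[...,1]>0)]))
# ledges/lips
for sg in (1,-1):
    m=(S<80)&(b[...,0]>-.086)&(b[...,0]<-.06)&(sg*b[...,1]>.045)&(sg*b[...,1]<.066)
    print(np.histogram(z[m],bins=np.arange(.02,.075,.003)))
```

```text
tilt deg x,y [0.29605604 0.03330402] z at centre 0.07952696693894742 rear 0.07996617491287457
bay top z 0.07058239204330694
bay top z 0.07048383767699874
(array([  52,   51,   62, 1265,   80,    1,   70,  417,   24,    9,    3,
          0,    0,    0,    0,    0,    0,    0]), array([0.02 , 0.023, 0.026, 0.029, 0.032, 0.035, 0.038, 0.041, 0.044,
       0.047, 0.05 , 0.053, 0.056, 0.059, 0.062, 0.065, 0.068, 0.071,
       0.074]))
(array([  31,    8,   44, 1237,   68,    1,   57,  457,   16,    3,    1,
          1,    0,    3,    0,    1,    1,    0]), array([0.02 , 0.023, 0.026, 0.029, 0.032, 0.035, 0.038, 0.041, 0.044,
       0.047, 0.05 , 0.053, 0.056, 0.059, 0.062, 0.065, 0.068, 0.071,
       0.074]))
```

Emit:
{"op": "play_rows", "data": {
  "plan": [
    {"claw": 255,"tx": 0,"ty": -0.02,"tz": -0.1,"roll": 0},
    {"claw": 255,"tx": 0,"ty": -0.04,"tz": -0.3,"roll": 0},
    {"claw": 255,"tx": 0,"ty": -0.06,"tz": -0.6,"roll": 0},
    {"claw": 255,"tx": 0,"ty": -0.08,"tz": -0.9,"roll": 0},
    {"claw": 255,"tx": 0,"ty": -0.1,"tz": -1.2,"roll": 0},
    {"claw": 255,"tx": 0,"ty": -0.12,"tz": -1.5,"roll": 0},
    {"claw": 255,"tx": 0,"ty": -0.13,"tz": -1.7,"roll": 0},
    {"claw": 255,"tx": 0,"ty": -0.13,"tz": -1.8,"roll": 0},
    {"claw": 255,"tx": 0,"ty": -0.13,"tz": -1.8,"roll": 0},
    {"claw": 255,"tx": 0,"ty": -0.13,"tz": -1.8,"roll": 0}
  ]
}}

```text
t: 9.0
tool_pos: [0.4888, 0.0443, 0.0822]
tcp_rot: [-180.0, 0.0, -1.2]
contact_force: [-0.0, 0.5, -5.6]
finger_gap: 0.009
gripper_force: 58.6
```

```bash
python3 m.py|tail -9
```

```text
tray top z 0.06204558011593547 n 7483 max x [-101.57901179 -100.31556214]
 rear y ext [-54.15070128  55.11538697] rear slope deg -0.0575139293395644
 side 1 2253 52.67807556229627 yaw rel 0.041818829527298235 -271.28607992937094 -108.3265518598188
 side -1 2244 -51.98579197282776 yaw rel 0.15238539704638288 -271.32151898658566 -108.52271489957644
 baywall 1 1606 [66.7 70.2 75.4] front x -85.3 slope -0.41
 baywall -1 1577 [-74.6 -69.4 -66.1] front x -85.5 slope -0.06
 catch [-74.07021338  61.25952756] 0.05623397951919995
 catch [-74.27568448 -60.39485306] 0.056158251304097954
-185.06116465596313 -0.6667564479007885 0.08241386141808725 [ 1.79997767e+02 -1.90198657e-02 -1.18405507e+00]
```

Emit:
{"op": "play_rows", "data": {
  "plan": [
    {"claw": 255,"tx": 0.3,"ty": -0.005,"tz": 0,"roll": 0},
    {"claw": 255,"tx": 0.6,"ty": -0.013,"tz": 0,"roll": 0},
    {"claw": 255,"tx": 0.9,"ty": -0.02,"tz": 0,"roll": 0},
    {"claw": 255,"tx": 1.2,"ty": -0.026,"tz": 0,"roll": 0},
    {"claw": 255,"tx": 1.4,"ty": -0.03,"tz": 0,"roll": 0},
    {"claw": 255,"tx": 1.55,"ty": -0.034,"tz": 0,"roll": 0},
    {"claw": 255,"tx": 1.7,"ty": -0.037,"tz": 0,"roll": 0},
    {"claw": 255,"tx": 1.85,"ty": -0.04,"tz": 0,"roll": 0},
    {"claw": 255,"tx": 2,"ty": -0.044,"tz": 0,"roll": 0},
    {"claw": 255,"tx": 2.2,"ty": -0.048,"tz": 0,"roll": 0}
  ]
}}

```text
t: 9.93
tool_pos: [0.5107, 0.0439, 0.0823]
tcp_rot: [-180.0, 0.0, -1.2]
contact_force: [-0.2, -0.1, -5.8]
finger_gap: 0.009
gripper_force: 58.6
```

Emit:
{"op": "play_rows", "data": {
  "plan": [
    {"claw": 255,"tx": 0.3,"ty": -0.007,"tz": 0,"roll": 0},
    {"claw": 255,"tx": 0.7,"ty": -0.015,"tz": 0,"roll": 0},
    {"claw": 255,"tx": 1.1,"ty": -0.024,"tz": 0,"roll": 0},
    {"claw": 255,"tx": 1.5,"ty": -0.033,"tz": 0,"roll": 0},
    {"claw": 255,"tx": 1.9,"ty": -0.041,"tz": 0,"roll": 0},
    {"claw": 255,"tx": 2.3,"ty": -0.05,"tz": 0,"roll": 0},
    {"claw": 255,"tx": 2.7,"ty": -0.059,"tz": 0,"roll": 0},
    {"claw": 255,"tx": 3.1,"ty": -0.068,"tz": 0,"roll": 0},
    {"claw": 255,"tx": 3.5,"ty": -0.076,"tz": 0,"roll": 0},
    {"claw": 255,"tx": 3.8,"ty": -0.083,"tz": 0,"roll": 0}
  ]
}}

```text
t: 10.77
tool_pos: [0.5495, 0.043, 0.0823]
tcp_rot: [180.0, -0.0, -1.2]
contact_force: [-0.8, -0.2, -5.7]
finger_gap: 0.009
gripper_force: 58.6
```

Emit:
{"op": "play_rows", "data": {
  "plan": [
    {"claw": 255,"tx": 0.3,"ty": -0.007,"tz": 0,"roll": 0},
    {"claw": 255,"tx": 0.7,"ty": -0.015,"tz": 0,"roll": 0},
    {"claw": 255,"tx": 1.1,"ty": -0.024,"tz": 0,"roll": 0},
    {"claw": 255,"tx": 1.5,"ty": -0.033,"tz": 0,"roll": 0},
    {"claw": 255,"tx": 1.9,"ty": -0.041,"tz": 0,"roll": 0},
    {"claw": 255,"tx": 2.3,"ty": -0.05,"tz": 0,"roll": 0},
    {"claw": 255,"tx": 2.7,"ty": -0.059,"tz": 0,"roll": 0},
    {"claw": 255,"tx": 3.1,"ty": -0.068,"tz": 0,"roll": 0},
    {"claw": 255,"tx": 3.5,"ty": -0.076,"tz": 0,"roll": 0},
    {"claw": 255,"tx": 3.8,"ty": -0.083,"tz": 0,"roll": 0}
  ]
}}

```text
t: 11.6
tool_pos: [0.5874, 0.0422, 0.0823]
tcp_rot: [180.0, -0.0, -1.2]
contact_force: [0.5, -0.4, -5.2]
finger_gap: 0.0087
gripper_force: 58.6
```

Run:
```python
from h import *
p,W=cloud("wrist","mid")
s=env.read_state(); print(s["t"],s["tool_pos"],s["contact_force"],s["wrist_torque"])
```

```text
11.65 [0.58826717 0.04210997 0.0824068 ] [ 1.10429484 -0.05621426 -5.70370688] [-0.06193679 -0.09067753 -0.04363807]
```

View pics/mid.png

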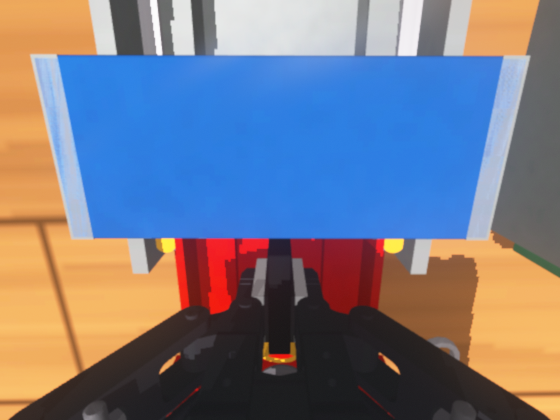

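The tray is half in. There's about 25 mm between the fingers (v≈258) and the bridge edge (v≈238). I'll go 16 mm further, set it down and release.

Emit:
{"op": "play_rows", "data": {
  "plan": [
    {"claw": 255,"tx": 0.2,"ty": -0.004,"tz": 0,"roll": 0},
    {"claw": 255,"tx": 0.5,"ty": -0.011,"tz": 0,"roll": 0},
    {"claw": 255,"tx": 0.8,"ty": -0.017,"tz": 0,"roll": 0},
    {"claw": 255,"tx": 1.1,"ty": -0.024,"tz": 0,"roll": 0},
    {"claw": 255,"tx": 1.4,"ty": -0.03,"tz": 0,"roll": 0},
    {"claw": 255,"tx": 1.6,"ty": -0.035,"tz": 0,"roll": 0},
    {"claw": 255,"tx": 1.6,"ty": -0.035,"tz": -0.05,"roll": 0},
    {"claw": 255,"tx": 1.6,"ty": -0.035,"tz": -0.1,"roll": 0},
    {"claw": 255,"tx": 1.6,"ty": -0.035,"tz": -0.13,"roll": 0},
    {"claw": 255,"tx": 1.6,"ty": -0.035,"tz": -0.15,"roll": 0}
  ]
}}

```text
t: 12.48
tool_pos: [0.6026, 0.0419, 0.081]
tcp_rot: [-180.0, 0.0, -1.2]
contact_force: [-1.4, 0.2, -1.3]
finger_gap: 0.0092
gripper_force: 59.0
```

Emit:
{"op": "play_rows", "data": {
  "plan": [
    {"claw": 230,"tx": 0,"ty": 0,"tz": 0,"roll": 0},
    {"claw": 215,"tx": 0,"ty": 0,"tz": 0,"roll": 0},
    {"claw": 200,"tx": 0,"ty": 0,"tz": 0,"roll": 0},
    {"claw": 180,"tx": 0,"ty": 0,"tz": 0,"roll": 0},
    {"claw": 160,"tx": 0,"ty": 0,"tz": 0,"roll": 0},
    {"claw": 140,"tx": 0,"ty": 0,"tz": 0,"roll": 0},
    {"claw": 140,"tx": 0,"ty": 0,"tz": 0,"roll": 0},
    {"claw": 140,"tx": 0,"ty": 0,"tz": 0.5,"roll": 0},
    {"claw": 140,"tx": 0,"ty": 0,"tz": 1.5,"roll": 0},
    {"claw": 140,"tx": 0,"ty": 0,"tz": 3,"roll": 0}
  ],
  "force": 40
}}

```text
t: 13.32
tool_pos: [0.602, 0.042, 0.1106]
tcp_rot: [-180.0, 0.1, -1.2]
contact_force: [-0.4, -0.7, -0.1]
finger_gap: 0.0386
gripper_force: 0.0
```

Emit:
{"op": "play_rows", "data": {
  "plan": [
    {"claw": 140,"tx": 0,"ty": 0,"tz": 2,"roll": 0},
    {"claw": 140,"tx": 0,"ty": 0,"tz": 5,"roll": 0},
    {"claw": 180,"tx": 0,"ty": 0,"tz": 8,"roll": 0},
    {"claw": 255,"tx": -2,"ty": 0.05,"tz": 9,"roll": 0},
    {"claw": 255,"tx": -5,"ty": 0.1,"tz": 9,"roll": 0},
    {"claw": 255,"tx": -8,"ty": 0.2,"tz": 9,"roll": 0},
    {"claw": 255,"tx": -11,"ty": 0.25,"tz": 9,"roll": 0},
    {"claw": 255,"tx": -13,"ty": 0.3,"tz": 9,"roll": 0},
    {"claw": 255,"tx": -14.5,"ty": 0.32,"tz": 9,"roll": 0},
    {"claw": 255,"tx": -14.5,"ty": 0.32,"tz": 9,"roll": 0}
  ]
}}

```text
t: 14.15
tool_pos: [0.4539, 0.0457, 0.2014]
tcp_rot: [-180.0, 0.2, -1.2]
contact_force: [-1.2, -0.1, 0.2]
finger_gap: -0.0
gripper_force: 0.0
```

```bash
cat > n.py <<'E'
from h import *
import sys
a=np.radians(-1.25); X=np.array([np.cos(a),np.sin(a)]); Y=np.array([-X[1],X[0]]); O=np.array([.674,.041])
cloud("wrist"); p,W=cloud("wrist",sys.argv[1]); H,S,V=hsv(p); z=W[...,2]
b=np.stack([(W[...,:2]-O)@X,(W[...,:2]-O)@Y],-1)*1000
red=((H<8)|(H>172))&(S>120)&(V>40)&(abs(b[...,1])<90)&(b[...,0]<0)&(b[...,0]>-260)
m=red&(z>.068); q=b[m]; print("panel top z",np.median(z[m]),len(q)); print(np.percentile(q,[1,10,50,90,99],axis=0).round(1).tolist(),"slope",np.degrees(np.arctan(np.polyfit(q[:,1],q[:,0],1)[0])))
s=env.read_state(); print(s["t"],s["tool_pos"],((s["tool_pos"][:2]-O)@X)*1000,((s["tool_pos"][:2]-O)@Y)*1000,s["tcp_rot"],s["finger_gap"],s["contact_force"])
E
python3 n.py post
```

```text
panel top z 0.07600909306468082 1927
[[-205.4, -70.7], [-161.7, -53.0], [-157.9, -0.7], [-83.8, 56.5], [-71.8, 71.9]] slope -4.424961131958352
14.25 [0.458753   0.04497563 0.20180797] -215.28250303735277 -0.7209006900404666 [ 1.79983684e+02 -1.62458970e-01 -1.19436721e+00] -0.0002850978260565276 [ 1.33510591  0.80266643 -1.0489435 ]
```

View pics/post.png

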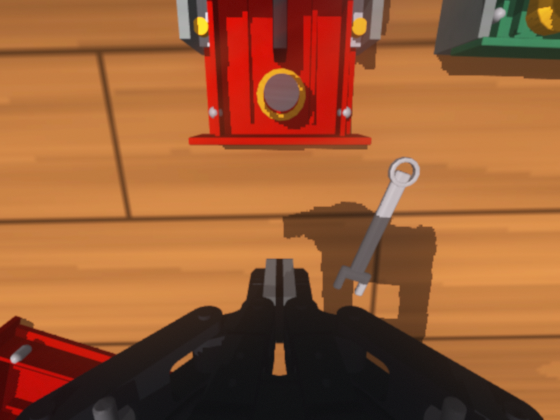

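Released cleanly: the panel is level, its outer edge at v≈143 is about 71 mm from home, and the union is upright. Next I'll lower the closed fingers behind the panel.

Emit:
{"op": "play_rows", "data": {
  "plan": [
    {"claw": 255,"tx": 0,"ty": 0.1,"tz": -1,"roll": 0},
    {"claw": 255,"tx": 0,"ty": 0.1,"tz": -3,"roll": 0},
    {"claw": 255,"tx": 0,"ty": 0.1,"tz": -5,"roll": 0},
    {"claw": 255,"tx": 0,"ty": 0.1,"tz": -7,"roll": 0},
    {"claw": 255,"tx": 0,"ty": 0.1,"tz": -9,"roll": 0},
    {"claw": 255,"tx": 0,"ty": 0.1,"tz": -11,"roll": 0},
    {"claw": 255,"tx": 0,"ty": 0.1,"tz": -12.5,"roll": 0},
    {"claw": 255,"tx": 0,"ty": 0.1,"tz": -13.7,"roll": 0},
    {"claw": 255,"tx": 0,"ty": 0.1,"tz": -14.1,"roll": 0},
    {"claw": 255,"tx": 0,"ty": 0.1,"tz": -14.1,"roll": 0}
  ]
}}

```text
t: 15.08
tool_pos: [0.4592, 0.0459, 0.0588]
tcp_rot: [-180.0, 0.0, -1.2]
contact_force: [1.0, 0.7, 0.7]
finger_gap: 0.0001
gripper_force: 0.0
```

Emit:
{"op": "play_rows", "data": {
  "plan": [
    {"claw": 255,"tx": 0.5,"ty": -0.011,"tz": 0,"roll": 0},
    {"claw": 255,"tx": 1.2,"ty": -0.026,"tz": 0,"roll": 0},
    {"claw": 255,"tx": 2,"ty": -0.044,"tz": 0,"roll": 0},
    {"claw": 255,"tx": 2.7,"ty": -0.059,"tz": 0,"roll": 0},
    {"claw": 255,"tx": 3.2,"ty": -0.07,"tz": 0,"roll": 0},
    {"claw": 255,"tx": 3.6,"ty": -0.079,"tz": 0,"roll": 0},
    {"claw": 255,"tx": 3.9,"ty": -0.085,"tz": 0,"roll": 0},
    {"claw": 255,"tx": 4.2,"ty": -0.092,"tz": 0,"roll": 0},
    {"claw": 255,"tx": 4.5,"ty": -0.098,"tz": 0,"roll": 0},
    {"claw": 255,"tx": 4.8,"ty": -0.105,"tz": 0,"roll": 0}
  ]
}}

```text
t: 15.92
tool_pos: [0.502, 0.0455, 0.0594]
tcp_rot: [-180.0, 0.5, -1.2]
contact_force: [-6.3, -0.1, 4.3]
finger_gap: -0.0001
gripper_force: 3.2
```

Emit:
{"op": "play_rows", "data": {
  "plan": [
    {"claw": 255,"tx": 0.3,"ty": -0.007,"tz": 0,"roll": 0},
    {"claw": 255,"tx": 0.6,"ty": -0.013,"tz": 0,"roll": 0},
    {"claw": 255,"tx": 0.9,"ty": -0.02,"tz": 0,"roll": 0},
    {"claw": 255,"tx": 1.2,"ty": -0.026,"tz": 0,"roll": 0},
    {"claw": 255,"tx": 1.5,"ty": -0.033,"tz": 0,"roll": 0},
    {"claw": 255,"tx": 1.8,"ty": -0.039,"tz": 0,"roll": 0},
    {"claw": 255,"tx": 2.1,"ty": -0.046,"tz": 0,"roll": 0},
    {"claw": 255,"tx": 2.4,"ty": -0.052,"tz": 0,"roll": 0},
    {"claw": 255,"tx": 2.7,"ty": -0.059,"tz": 0,"roll": 0},
    {"claw": 255,"tx": 3,"ty": -0.066,"tz": 0,"roll": 0}
  ]
}}

```text
t: 16.75
tool_pos: [0.5308, 0.0451, 0.0594]
tcp_rot: [-179.9, 0.6, -1.2]
contact_force: [-8.0, -0.3, 6.6]
finger_gap: -0.0001
gripper_force: 4.0
```

```bash
python3 n.py push1
```

```text
panel top z 0.07522527996957644 7383
[[-130.4, -71.2], [-129.2, -57.5], [-125.4, 0.4], [-124.5, 58.9], [-61.0, 72.6]] slope 0.31062719061415406
16.85 [0.5325245  0.04489708 0.05938742] -141.52684520058014 0.8098760767316874 [-179.95894162    0.41925424   -1.17137904] 0.0001308540703400166 [-6.15240016  0.58006815  2.97271142]
```

Emit:
{"op": "play_rows", "data": {
  "plan": [
    {"claw": 255,"tx": 0.25,"ty": -0.005,"tz": 0,"roll": 0},
    {"claw": 255,"tx": 0.5,"ty": -0.011,"tz": 0,"roll": 0},
    {"claw": 255,"tx": 0.75,"ty": -0.016,"tz": 0,"roll": 0},
    {"claw": 255,"tx": 1,"ty": -0.022,"tz": 0,"roll": 0},
    {"claw": 255,"tx": 1.25,"ty": -0.027,"tz": 0,"roll": 0},
    {"claw": 255,"tx": 1.5,"ty": -0.033,"tz": 0,"roll": 0},
    {"claw": 255,"tx": 1.75,"ty": -0.038,"tz": 0,"roll": 0},
    {"claw": 255,"tx": 2,"ty": -0.044,"tz": 0,"roll": 0},
    {"claw": 255,"tx": 2.2,"ty": -0.048,"tz": 0,"roll": 0},
    {"claw": 255,"tx": 2.4,"ty": -0.052,"tz": 0,"roll": 0}
  ]
}}

```text
t: 17.68
tool_pos: [0.5556, 0.0444, 0.0594]
tcp_rot: [-180.0, 0.5, -1.2]
contact_force: [-9.5, -2.0, 7.6]
finger_gap: -0.0002
gripper_force: 5.1
```

Emit:
{"op": "play_rows", "data": {
  "plan": [
    {"claw": 255,"tx": 0.15,"ty": -0.003,"tz": 0,"roll": 0},
    {"claw": 255,"tx": 0.3,"ty": -0.007,"tz": 0,"roll": 0},
    {"claw": 255,"tx": 0.45,"ty": -0.01,"tz": 0,"roll": 0},
    {"claw": 255,"tx": 0.6,"ty": -0.013,"tz": 0,"roll": 0},
    {"claw": 255,"tx": 0.75,"ty": -0.016,"tz": 0,"roll": 0},
    {"claw": 255,"tx": 0.9,"ty": -0.02,"tz": 0,"roll": 0},
    {"claw": 255,"tx": 1,"ty": -0.022,"tz": 0,"roll": 0},
    {"claw": 255,"tx": 1.1,"ty": -0.024,"tz": 0,"roll": 0},
    {"claw": 255,"tx": 1.2,"ty": -0.026,"tz": 0,"roll": 0},
    {"claw": 255,"tx": 1.2,"ty": -0.026,"tz": 0,"roll": 0}
  ]
}}

```text
t: 18.52
tool_pos: [0.5699, 0.0439, 0.0595]
tcp_rot: [-180.0, 0.2, -1.2]
contact_force: [-0.5, 0.4, -0.9]
finger_gap: 0.0002
gripper_force: 0.5
```

Emit:
{"op": "play_rows", "data": {
  "plan": [
    {"claw": 255,"tx": 0.05,"ty": -0.001,"tz": 0,"roll": 0},
    {"claw": 255,"tx": 0.1,"ty": -0.002,"tz": 0,"roll": 0},
    {"claw": 255,"tx": 0.2,"ty": -0.004,"tz": 0,"roll": 0},
    {"claw": 255,"tx": 0.25,"ty": -0.005,"tz": 0,"roll": 0},
    {"claw": 255,"tx": 0.3,"ty": -0.007,"tz": 0,"roll": 0},
    {"claw": 255,"tx": 0.35,"ty": -0.008,"tz": 0,"roll": 0},
    {"claw": 255,"tx": 0.4,"ty": -0.009,"tz": 0,"roll": 0},
    {"claw": 255,"tx": 0.5,"ty": -0.011,"tz": 0,"roll": 0},
    {"claw": 255,"tx": 0.6,"ty": -0.013,"tz": 0,"roll": 0},
    {"claw": 255,"tx": 0.7,"ty": -0.015,"tz": 0,"roll": 0}
  ]
}}

```text
t: 19.35
tool_pos: [0.5716, 0.0438, 0.0596]
tcp_rot: [-180.0, 0.9, -1.1]
contact_force: [-16.7, -2.0, 13.8]
finger_gap: -0.0003
gripper_force: 8.4
```

```bash
python3 n.py push2
```

```text
panel top z 0.07518593866218352 7135
[[-91.1, -71.4], [-89.8, -58.0], [-86.1, -0.3], [-85.1, 58.1], [-84.6, 72.2]] slope 0.15076798421599663
19.45 [0.57158625 0.04372437 0.05960136] -102.44881088288939 0.48957279830527267 [-179.98578134    0.93329939   -1.12695383] 0.0002593461343619491 [-14.83536832  -2.02739919  12.48510392]
```

The panel's outer face measures -91 mm and the fingers are stopped hard, so the tray is home. I'll retreat and check.

Emit:
{"op": "play_rows", "data": {
  "plan": [
    {"claw": 255,"tx": -0.5,"ty": 0.01,"tz": 0,"roll": 0},
    {"claw": 255,"tx": -1,"ty": 0.02,"tz": 0,"roll": 0},
    {"claw": 255,"tx": -2,"ty": 0.04,"tz": 0,"roll": 0},
    {"claw": 255,"tx": -3.5,"ty": 0.07,"tz": 0,"roll": 0},
    {"claw": 255,"tx": -5.5,"ty": 0.1,"tz": 1,"roll": 0},
    {"claw": 255,"tx": -7,"ty": 0.1,"tz": 4,"roll": 0},
    {"claw": 255,"tx": -8,"ty": 0.1,"tz": 7,"roll": 0},
    {"claw": 255,"tx": -8,"ty": 0.1,"tz": 10,"roll": 0},
    {"claw": 255,"tx": -8,"ty": 0.1,"tz": 13,"roll": 0},
    {"claw": 255,"tx": -8,"ty": 0.1,"tz": 15,"roll": 0}
  ]
}}

```text
t: 20.28
tool_pos: [0.5015, 0.0441, 0.2131]
tcp_rot: [180.0, -0.5, -1.2]
contact_force: [0.5, 0.1, -0.2]
finger_gap: 0.0
gripper_force: 0.0
```

```bash
python3 n.py final
python3 - <<'E'
from h import *
p,_=eyes.capture("scene"); a=cv2.imread("pics/final.png")
c=cv2.resize(p[215:330,120:345],(560,286),interpolation=cv2.INTER_CUBIC)
cv2.imwrite("pics/both.png",np.vstack([a[:300],c]))
E
```

```text
panel top z 0.07580034423455517 1289
[[-159.4, -71.3], [-90.7, -57.7], [-88.3, 2.1], [-86.0, 60.2], [-63.7, 72.7]] slope -2.5503589991419275
20.3833 [0.5031519  0.04396677 0.21394803] -170.8721617157508 -0.7609699876735474 [179.9234441   -0.74176157  -1.18475177] 8.497587231910822e-05 [ 0.12464078 -0.46011034 -0.88618741]
```

View pics/both.png

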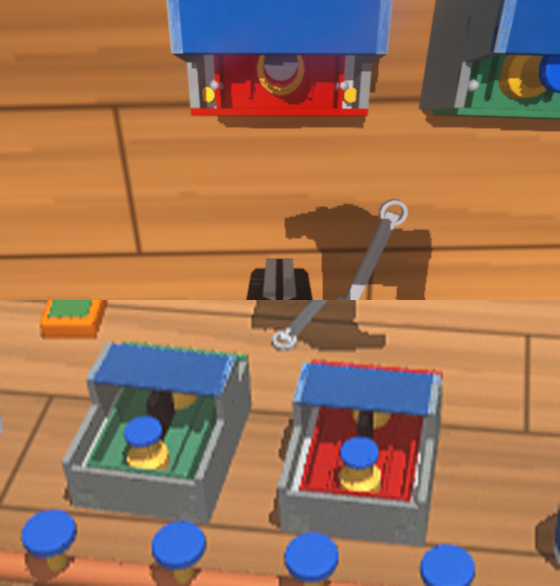

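The tray is flush: the panel (v≈112) sits at the bay edge and the bumps are past the catches. Both fittings are upright, the union at (280,70) and the valve at (360,465) in the lower half. I'm handing it in.

```bash
python3 -c "
from bench import env
print(env.sign_off())"
```

```text
the job is handed in; nothing more can be done
None
```

The red tray is fully home in the empty bay, past the catches with its panel flush, both fittings are upright, the gripper is clear, and the job is handed in after about 20 s of arm time; the hand-in gave no verdict.

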